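# Put the brass weight set back in its tray

## Robot

A 6-joint arm with a two-finger parallel gripper is mounted at the origin on a cart in front of the work surface, level with it; the furniture and walls round the work are solid. World frame = base frame: x ahead of the robot, y to its left, z up, the work surface at z = 0. Lengths are in m, angles in rad, forces in N, time in s.
With the tool pointing down it reaches from about 0.35 to 0.875 m from the base axis. Payload 4.2 kg.
Tool frame: the origin (TCP) lies at the very end of the fingers, on their centre line; the grasp point (between the pads) lies 19 mm behind it; z points along the fingers, y is the line along which they close (so a half turn about z gives the same grasp; the last joint's range is limited). The gripper opens to 85 mm and grips with 20 to 120 N. Pads are 22 mm wide; open, the fingers measure 114 mm over their backs; the gripper's body (76 mm by 85 mm) begins 54 mm behind the grasp point. The pads swing forward as they close: fully open they stand 13 mm farther back than shut.
Start: joints at [1.366, 0.385, 0.008, 0, -1.194, -0.259], TCP at [0.28, 0.559, 0.193] pointing down, gripper open.
Joint ranges: [-3.14, 3.14], [-1.21, 2.06], [-1.07, 1.41], [-3.16, 2.05], [-2.99, -0.16], [-3.1, 3.1]. Speed limits (rad/s): [2.79, 2.79, 3.14, 3.14, 3.14, 3.14].

## Interface

Orientations are given as a rotation vector (axis times angle).
In Python, from rig import env gives the robot as it stands.
- The arm moves only by the tool move_arm, never from a script. Its argument "deltas" is a list of rows, each a list of 7 numbers: the turn, a rotation vector about the tool's x, y, z in rad, then the shift along the tool's x, y, z in m, then the closure in counts, from 0 (fully open) to 255 (shut). In form: [[rx, ry, rz, dx, dy, dz, jaw], ...]. A call has 1 to 20 rows; each row is the pose to reach, as a shift and turn from the pose commanded when the call began, along the tool's axes at that moment; what a row does not reach only later rows make up. A row lasts 1/12 s, in which the tool goes at most 41.7 mm and 7.16 degrees, less where a joint would pass 70% of its speed; a pose out of reach is approached as far as the arm can. A call with a gripper value outside its range is refused whole. The fingers move at their own pace and stop on an object; "squeeze" is the grip in N (left out, the last holds). Time passes only in rows, so rows that repeat a pose let the fingers close. It gives the time, the measured TCP pose, the force, the opening and the grip force at its end, in the units of the state.
- env.sense(): the state, without advancing time (a new reading comes with each control period).
- env.camera(name): name is "scene" or "side" or "wrist"; returns the picture (384x512x3 uint8, red, green, blue); there is no depth.
- env.calibration(name): a dict with "fx", "fy", "cx", "cy" (pixels), "k1" (the pictures are not rectified: a ray, as slopes to the right and down, at radius r is drawn at 1 + k1 r^2 times it, then the intrinsics apply), "rvec" (rotation vector, rad) and "tvec" (3), from world to camera coordinates, as OpenCV has them. Camera axes: x right, y down, z forward; pixel columns grow to the right and rows downward; lengths in m; the calibration is good to about 2 mm. A picture is of the moment at which its call begins: read the wrist's pose just before it. calibration takes no time and is no camera call; for the wrist camera it gives the pose at the moment of the call.
- env.close_job(): hands the job in; it is judged then, once.
The state is a dict: "time_s": time; "q": joint angles; "dq": joint speeds; "effort": joint torques, N m; "tcp_pos": TCP position; "eef_rot": TCP orientation; "wrist_force": force on the tool from outside, world axes, zero at the start; "moment": the same for the moment, N m; "finger_gap": finger opening in m; "grasp_force": force on a finger pad.
Only numpy, scipy, OpenCV 4.12 (cv2) and the standard library are available. Lean on these libraries where they do the work, as an engineer would, in place of code of your own. Each camera call takes 0.05 s, during which the arm holds its last target. There are 200 camera calls.

## Task

Put the balance's four brass weights away in their white tray: stand each upright in a socket of its own size, the large one in the blue block, the medium one in the green block and the two small ones in the two orange blocks, either way round. Set them down rather than dropping them in, and leave the two steel weights, which belong to another set, where they stand.

Things in the scene. Friction and masses are not known exactly. Their poses are not given: they have to be found in the camera images.
- brass_large: Loose brass balance weight (the large one), yellow metal, a cylinder with a knob on top: 33 mm across, 40 mm high over all, about 100 g. For gripping it acts as a plain 33 mm cylinder over its full height. Origin: centre of its underside; stands upright on the bench at the start.
- brass_medium: Loose brass balance weight (the medium one), yellow metal, a cylinder with a knob on top: 25 mm across, 34 mm high over all, about 50 g. For gripping it acts as a plain 25 mm cylinder over its full height. Origin: centre of its underside; stands upright on the bench at the start.
- brass_small_a: Loose brass balance weight (one of the two alike small ones), yellow metal, a cylinder with a knob on top: 19 mm across, 30 mm high over all, about 20 g. For gripping it acts as a plain 19 mm cylinder over its full height. Origin: centre of its underside; stands upright on the bench at the start.
- brass_small_b: Loose brass balance weight (one of the two alike small ones), yellow metal, a cylinder with a knob on top: 19 mm across, 30 mm high over all, about 20 g. For gripping it acts as a plain 19 mm cylinder over its full height. Origin: centre of its underside; stands upright on the bench at the start.
- block_large: Blue plastic block with the large socket: 60 x 60 x 14 mm, fixed in a white tray (138 mm square, rim 9 mm high) as one of four blocks in a square, 66 mm apart centre to centre, in any order. Round socket in the middle of its top, 49 mm across, 6 mm deep (floor 8 mm above the block's underside). Origin: centre of its underside, 3 mm above the bench; x and y along its sides, z up.
- block_medium: Green plastic block with the medium socket: 60 x 60 x 14 mm, fixed in a white tray (138 mm square, rim 9 mm high) as one of four blocks in a square, 66 mm apart centre to centre, in any order. Round socket in the middle of its top, 41 mm across, 6 mm deep (floor 8 mm above the block's underside). Origin: centre of its underside, 3 mm above the bench; x and y along its sides, z up.
- block_small_a: Orange plastic block with the small socket: 60 x 60 x 14 mm, fixed in a white tray (138 mm square, rim 9 mm high) as one of four blocks in a square, 66 mm apart centre to centre, in any order. Round socket in the middle of its top, 35 mm across, 6 mm deep (floor 8 mm above the block's underside). Origin: centre of its underside, 3 mm above the bench; x and y along its sides, z up.
- block_small_b: Orange plastic block with the small socket: 60 x 60 x 14 mm, fixed in a white tray (138 mm square, rim 9 mm high) as one of four blocks in a square, 66 mm apart centre to centre, in any order. Round socket in the middle of its top, 35 mm across, 6 mm deep (floor 8 mm above the block's underside). Origin: centre of its underside, 3 mm above the bench; x and y along its sides, z up.
- steel_large: Loose stainless steel weight of another set, silver-grey, 29 mm across, 38 mm high, same shape as the brass ones. Stays where it stands. Origin: centre of its underside.
- steel_small: Loose stainless steel weight of another set, silver-grey, 22 mm across, 32 mm high, same shape as the brass ones. Stays where it stands. Origin: centre of its underside.
Not all that is in view belongs to the job. Leave any turquoise look-alike of the brass_medium alone.

How it is judged:
At the end, for the whole second after the job is handed in: Each brass weight stands upright (0.1 rad) on the floor of its own socket (centre within 12 mm, height within 2.5 mm), one small weight in each orange block; all at rest; both steel weights within 20 mm of where they stood (horizontal distance between brass_large and block_large below 0.012 m and z of brass_large in the frame of block_large between 0.005 and 0.0105 m and horizontal distance between brass_medium and block_medium below 0.012 m and z of brass_medium in the frame of block_medium between 0.005 and 0.0105 m and ((horizontal distance between brass_small_a and block_small_a below 0.012 m and z of brass_small_a in the frame of block_small_a between 0.005 and 0.0105 m and horizontal distance between brass_small_b and block_small_b below 0.012 m and z of brass_small_b in the frame of block_small_b between 0.005 and 0.0105 m) or (horizontal distance between brass_small_a and block_small_b below 0.012 m and z of brass_small_a in the frame of block_small_b between 0.005 and 0.0105 m and horizontal distance between brass_small_b and block_small_a below 0.012 m and z of brass_small_b in the frame of block_small_a between 0.005 and 0.0105 m)) and angle between each of brass_large, brass_medium, brass_small_a, brass_small_b's own z axis and vertical below 0.1 rad and linear speed of each of brass_large, brass_medium, brass_small_a, brass_small_b below 0.02 m/s and distance of each of steel_large, steel_small from where it was at the start of the episode below 0.02 m); the robot touches nothing.
It fails at once if a brass weight is dropped into the tray (comes down on a block faster than 0.5 m/s) ((height (world z) of brass_large below 0.03 m and linear speed of brass_large above 0.5 m/s and (horizontal distance between brass_large and block_large below 0.03 m or horizontal distance between brass_large and block_medium below 0.03 m or horizontal distance between brass_large and block_small_a below 0.03 m or horizontal distance between brass_large and block_small_b below 0.03 m)) or (height (world z) of brass_medium below 0.03 m and linear speed of brass_medium above 0.5 m/s and (horizontal distance between brass_medium and block_large below 0.03 m or horizontal distance between brass_medium and block_medium below 0.03 m or horizontal distance between brass_medium and block_small_a below 0.03 m or horizontal distance between brass_medium and block_small_b below 0.03 m)) or (height (world z) of brass_small_a below 0.03 m and linear speed of brass_small_a above 0.5 m/s and (horizontal distance between brass_small_a and block_large below 0.03 m or horizontal distance between brass_small_a and block_medium below 0.03 m or horizontal distance between brass_small_a and block_small_a below 0.03 m or horizontal distance between brass_small_a and block_small_b below 0.03 m)) or (height (world z) of brass_small_b below 0.03 m and linear speed of brass_small_b above 0.5 m/s and (horizontal distance between brass_small_b and block_large below 0.03 m or horizontal distance between brass_small_b and block_medium below 0.03 m or horizontal distance between brass_small_b and block_small_a below 0.03 m or horizontal distance between brass_small_b and block_small_b below 0.03 m))).
It fails at once if a steel weight is moved by more than 30 mm (distance of any of steel_large, steel_small from where it was at the start of the episode above 0.03 m).
It also fails if it takes over 80 s, if anything falls off the work surface, if the arm or the gripper's body presses on something with over 40 N, if the wrist force passes 120 N, or if a joint passes its speed limit or range.

## Working session

There is one attempt and no reset: what is moved stays moved. The work goes in short steps, Python scripts to look and compute and a tool call to move; the robot and the scene stay as the last step left them, time stands still between calls to the robot, and variables do not carry over. Pictures are saved under pics/ and viewed, at most 14 in all, crops included, and the job is handed in when it is done.

Besides the shell and the picture viewer there is one more tool, called after "Call:" as name([rows], argument=value, ...), one row to a line, values as JSON. move_arm: Moves the arm, as the interface text tells. Its arguments: {"type":"object","properties":{"deltas":{"type":"array"},"squeeze":{"type":"number"}},"required":["deltas"]}

```bash
ls; mkdir -p pics
cat > h.py <<'E'
import numpy as np, cv2
from rig import env
def ray(cal,u,v):
    x=(u-cal['cx'])/cal['fx'];y=(v-cal['cy'])/cal['fy']
    a,b=x,y
    for _ in range(20):
        s=1+cal['k1']*(a*a+b*b);a,b=x/s,y/s
    R=cv2.Rodrigues(np.array(cal['rvec'],float))[0];t=np.array(cal['tvec'],float)
    return -R.T@t, R.T@np.array([a,b,1.])
def at(cal,u,v,z):
    o,d=ray(cal,u,v);return o+d*(z-o[2])/d[2]
def proj(cal,P):
    R=cv2.Rodrigues(np.array(cal['rvec'],float))[0]
    c=R@np.array(P,float)+np.array(cal['tvec'],float);a,b=c[0]/c[2],c[1]/c[2]
    s=1+cal['k1']*(a*a+b*b)
    return cal['fx']*a*s+cal['cx'],cal['fy']*b*s+cal['cy']
def save(n,im): cv2.imwrite(f'pics/{n}.png',im[...,::-1])
E
python3 - <<'E'
from h import *
s=env.sense();print(s['tcp_pos'],s['eef_rot'])
for n in('scene','side','wrist'):
    im=env.camera(n);np.save(f'pics/{n}0.npy',im);save(n+'0',im);c=env.calibration(n);print(n,{k:np.round(v,4).tolist() for k,v in c.items()})
E
```

```text
pics
[0.2792678  0.5583731  0.19184191] [ 3.05535848e+00 -7.21840738e-01 -6.67964439e-04]
scene {'fx': 424.8121, 'fy': 424.8121, 'cx': 258.4429, 'cy': 186.6925, 'k1': -0.0963, 'rvec': [0.6393, -2.5302, 1.3494], 'tvec': [0.4259, 0.3346, 0.5444]}
side {'fx': 469.8804, 'fy': 469.8804, 'cx': 257.1907, 'cy': 197.187, 'k1': 0.0659, 'rvec': [1.9474, -0.0166, 0.037], 'tvec': [-0.6263, -0.0637, 1.1247]}
wrist {'fx': 323.6143, 'fy': 323.6143, 'cx': 257.5826, 'cy': 191.374, 'k1': -0.0744, 'rvec': [-1.5413, 2.4982, 0.4194], 'tvec': [0.6248, -0.0434, 0.3814]}
```

View pics/scene0.png

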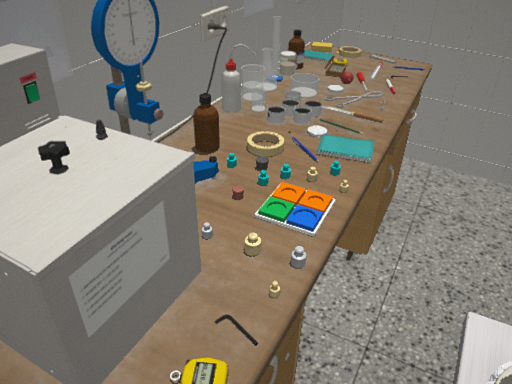

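View pics/side0.png

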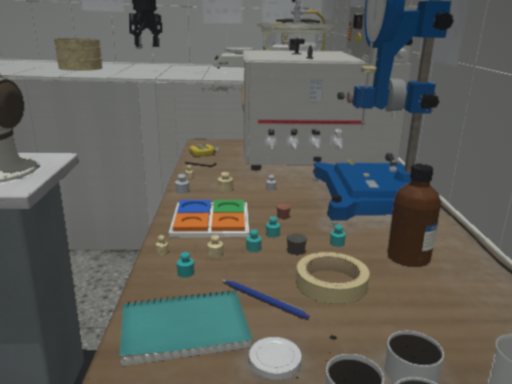

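The scene view shows four yellow weights. They are at (253,245) large, (275,290) small, (312,174) medium or so, and (344,186) small. Steel weights stand at (207,231) and (299,258). Turquoise look-alikes are at (232,160), (264,178), (286,171) and (336,168). The tray is at (296,207), with orange blocks at the back, green at front left and blue at front right. In the side view the brass weights are at (226,182), (188,172), (215,246) and (162,245), and the tray is at (211,218).

Run:
```python
from h import *
a=np.load('pics/scene0.npy')[145:310,190:360];b=np.load('pics/side0.npy')[155:270,140:310]
A=cv2.resize(a,None,fx=3.5,fy=3.5,interpolation=cv2.INTER_CUBIC)
save('crop1',A)
im={}
for n in('scene','side'):
    c=env.calibration(n);I=np.load(f'pics/{n}0.npy')
    hsv=cv2.cvtColor(I,cv2.COLOR_RGB2HSV)
    im[n]=(c,hsv)
    print(n)
    def cc(name,lo,hi,z,mn=15):
        m=cv2.inRange(hsv,lo,hi);k,l,st,ce=cv2.connectedComponentsWithStats(m)
        for i in range(1,k):
            p=at(c,*ce[i],z)
            if st[i,4]>=mn and 0.1<p[0]<1 and abs(p[1])<.9: print(name,st[i].tolist(),ce[i].round(1),p.round(3))
    cc('yellow',(18,40,90),(32,160,255),.016)
    cc('blue',(108,180,80),(125,255,255),.016)
    cc('green',(55,150,80),(75,255,255),.016)
    cc('orange',(5,180,120),(16,255,255),.016)
```

```text
scene
yellow [350, 111, 5, 6, 16] [352.1 113.2] [ 0.57  -0.815  0.016]
yellow [318, 118, 25, 8, 27] [329.2 121.2] [ 0.613 -0.719  0.016]
yellow [340, 123, 70, 131, 1261] [375.1 199.7] [ 0.381 -0.38   0.016]
yellow [353, 129, 12, 6, 20] [358.5 131.8] [ 0.513 -0.696  0.016]
yellow [247, 131, 38, 26, 639] [265.4 144.1] [ 0.716 -0.489  0.016]
yellow [307, 166, 11, 16, 136] [311.9 174. ] [ 0.548 -0.41   0.016]
yellow [339, 179, 10, 14, 95] [343.9 186.1] [ 0.461 -0.398  0.016]
yellow [350, 218, 12, 6, 31] [355.  220.9] [ 0.399 -0.283  0.016]
yellow [244, 232, 18, 24, 345] [252.4 244. ] [ 0.554 -0.114  0.016]
yellow [269, 280, 12, 18, 160] [274.1 289.3] [ 0.466 -0.029  0.016]
yellow [299, 309, 5, 11, 23] [301.3 313.7] [ 0.404 -0.003  0.016]
yellow [294, 330, 7, 12, 28] [298.1 335.5] [0.391 0.039 0.016]
yellow [277, 341, 10, 13, 25] [281.9 347.2] [0.405 0.07  0.016]
yellow [291, 354, 6, 11, 18] [293.4 359.8] [0.38  0.082 0.016]
blue [299, 143, 16, 16, 27] [306.4 150.5] [ 0.604 -0.513  0.016]
blue [287, 205, 35, 26, 339] [304.2 217.1] [ 0.499 -0.242  0.016]
green [259, 197, 35, 24, 526] [276.
[... 2253 characters left out ...]
] [119.9 326.5] [ 0.447 -0.619  0.016]
yellow [116, 337, 5, 21, 23] [118.5 347.7] [ 0.454 -0.657  0.016]
yellow [378, 349, 9, 10, 28] [381.8 354.1] [ 0.744 -0.669  0.016]
yellow [240, 358, 11, 21, 76] [245.1 366.2] [ 0.593 -0.688  0.016]
yellow [292, 364, 17, 15, 64] [301. 370.] [ 0.652 -0.694  0.016]
yellow [440, 369, 6, 9, 20] [442.4 372.4] [ 0.799 -0.696  0.016]
yellow [439, 379, 11, 5, 24] [443.5 381.6] [ 0.795 -0.709  0.016]
yellow [273, 380, 11, 4, 21] [278.3 381. ] [ 0.627 -0.709  0.016]
blue [179, 202, 29, 9, 165] [191.2 206.8] [ 0.493 -0.255  0.016]
orange [174, 214, 34, 16, 440] [191.1 221.6] [ 0.5   -0.323  0.016]
orange [213, 214, 30, 15, 444] [227.7 221.1] [ 0.564 -0.32   0.016]
```

View pics/crop1.png

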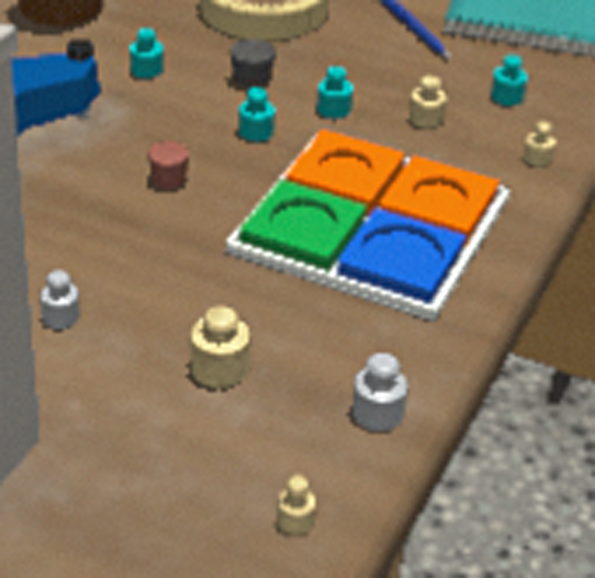

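The crop confirms the choice. The yellow pieces are the large at (253,245), smalls at (275,290) and (344,186), and the medium at (312,174). The turquoise and silver ones are excluded.

Run:
```python
from h import *
c=env.calibration('scene');d=env.calibration('side')
for n,p in dict(steelL=(299,258),steelS=(207,232),tq286=(286,172)).items(): print(n,at(c,*p,.018).round(3))
for p in [(200,272),(75,384)]: print('box',at(c,*p,0).round(3))
for p in [(183,185),(271,184),(186,264),(274,227)]: print('side',at(d,*p,.016).round(3))
print('box side',at(d,247,166,0).round(3))
```

```text
steelL [ 0.458 -0.12   0.018]
steelS [ 0.65  -0.099  0.018]
tq286 [ 0.606 -0.383  0.018]
box [ 0.611 -0.014  0.   ]
box [0.642 0.264 0.   ]
side [ 0.463 -0.135  0.016]
side [ 0.653 -0.125  0.016]
side [ 0.507 -0.473  0.016]
side [ 0.646 -0.344  0.016]
box side [0.602 0.052 0.   ]
```

Call:
move_arm([
  [0,0,-0.1,0.01,0.02,-0.01,0],
  [0,0,-0.2,0.03,0.05,-0.02,0],
  [0,0,-0.3,0.05,0.085,-0.03,0],
  [0,0,-0.4,0.07,0.12,-0.04,0],
  [0,0,-0.464,0.1,0.155,-0.04,0],
  [0,0,-0.464,0.13,0.185,-0.04,0],
  [0,0,-0.464,0.16,0.215,-0.04,0],
  [0,0,-0.464,0.19,0.245,-0.04,0],
  [0,0,-0.464,0.22,0.275,-0.04,0],
  [0,0,-0.464,0.25,0.305,-0.04,0],
  [0,0,-0.464,0.28,0.335,-0.04,0],
  [0,0,-0.464,0.313,0.356,-0.04,0],
  [0,0,-0.464,0.313,0.356,-0.04,0],
])

```text
time_s: 1.23
tcp_pos: [0.4011, 0.0959, 0.2329]
eef_rot: [3.141, -0.01, 0.0]
wrist_force: [-0.2, -0.0, 0.4]
finger_gap: 0.0852
grasp_force: 0.0
```

Call:
move_arm([
  [0,0,0,0.01,0.025,-0.003,80],
  [0,0,0,0.02,0.06,-0.006,80],
  [0,0,0,0.035,0.1,-0.01,80],
  [0,0,0,0.05,0.14,-0.015,80],
  [0,0,0,0.065,0.18,-0.02,80],
  [0,0,0,0.08,0.215,-0.02,80],
  [0,0,0,0.09,0.24,-0.02,80],
  [0,0,0,0.09,0.25,-0.02,80],
  [0,0,0,0.09,0.25,-0.02,80],
])

```text
time_s: 1.98
tcp_pos: [0.4901, -0.151, 0.2519]
eef_rot: [-3.141, 0.005, 0.003]
wrist_force: [-0.1, 0.3, -0.3]
finger_gap: 0.0586
grasp_force: 0.0
```

```bash
cat >> h.py <<'E'
def wlook(n):
    s=env.sense();c=env.calibration('wrist');im=env.camera('wrist');np.save(f'pics/{n}.npy',im);save(n,im)
    R=cv2.Rodrigues(np.array(c['rvec'],float))[0]
    print(s['time_s'],np.round(s['tcp_pos'],4),np.round(s['eef_rot'],3),s['finger_gap'],'cam',(-R.T@np.array(c['tvec'])).round(3),'fwd',R[2].round(3))
    np.save(f'pics/{n}_c.npy',c,allow_pickle=True);return c,im
E
python3 -c "
from h import *
wlook('w1')"
```

```text
1.9833 [ 0.4901 -0.151   0.2519] [-3.141e+00  5.000e-03  3.000e-03] 0.05860285567332836 cam [ 0.575 -0.151  0.433] fwd [-0.33   0.001 -0.944]
```

View pics/w1.png

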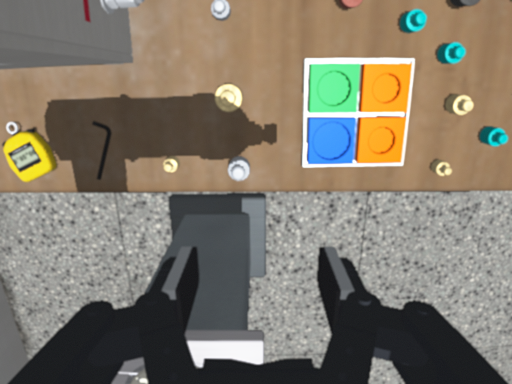

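The wrist view shows everything: brass large (229,96), small_a (170,166), medium (460,104) and small_b (443,169). Blue is at (331,140), green at (335,88), and the oranges at (384,87) and (381,140). Steel weights stand at (220,8) and (239,168).

Run:
```python
from h import *
c=np.load('pics/w1_c.npy',allow_pickle=True).item();I=np.load('pics/w1.npy');h=cv2.cvtColor(I,cv2.COLOR_RGB2HSV)
def big(lo,hi,box):
    x0,y0,x1,y1=box;m=cv2.inRange(h[y0:y1,x0:x1],lo,hi);k,l,st,ce=cv2.connectedComponentsWithStats(m)
    i=1+np.argmax(st[1:,4]);pts=np.argwhere(l==i)[:,::-1].astype(np.int32)
    (a,b),r=cv2.minEnclosingCircle(pts);rc=cv2.minAreaRect(pts)
    return (a+x0,b+y0,r),(rc[0][0]+x0,rc[0][1]+y0,rc[1],rc[2])
for n,(u,v),H in [('L',(229,96),.04),('a',(170,166),.03),('M',(460,104),.034),('b',(443,169),.03)]:
    e,_=big((15,30,60),(36,200,255),(u-25,v-25,u+25,v+23));print(n,np.round(e,1),at(c,e[0],e[1],H*.6).round(4))
for n,(u,v),lo,hi in [('blue',(331,140),(100,120,60),(125,255,255)),('green',(335,88),(50,80,60),(80,255,255)),('o1',(386,87),(3,150,100),(20,255,255)),('o2',(381,140),(3,150,100),(20,255,255))]:
    _,r=big(lo,hi,(u-29,v-29,u+29,v+29));print(n,r,at(c,r[0],r[1],.0165).round(4))
```

```text
L [228.5  94.5  33.9] [ 0.5579 -0.1153  0.024 ]
a [169.5 164.5  33.9] [ 0.4687 -0.0334  0.018 ]
M [459.5 102.5  33.9] [ 0.5503 -0.4083  0.0204]
b [442.5 167.5  33.9] [ 0.4637 -0.4016  0.018 ]
blue (331.5, 140.5, (45.0, 47.0), 90.0) [ 0.4995 -0.2465  0.0165]
green (333.99999618530273, 87.49999618530273, (49.99999237060547, 46.99999237060547), 0.0) [ 0.5659 -0.2455  0.0165]
o1 (385.0, 87.5, (47.0, 50.0), 90.0) [ 0.5666 -0.3098  0.0165]
o2 (380.5, 139.5, (45.0, 49.0), 90.0) [ 0.5011 -0.3111  0.0165]
```

Run:
```python
from h import *
c=np.load('pics/w1_c.npy',allow_pickle=True).item();I=np.load('pics/w1.npy');h=cv2.cvtColor(I,cv2.COLOR_RGB2HSV)
for n,(u,v),H in [('L',(229,96),.04),('a',(170,166),.03),('M',(460,104),.034),('b',(443,169),.03)]:
    P=I[v-22:v+23,u-22:u+23].astype(int);m=((P[...,0]>165)&(P[...,0]-P[...,2]>25)).astype(np.uint8)
    k,l,st,ce=cv2.connectedComponentsWithStats(m);i=1+np.argmax(st[1:,4])
    e=ce[i]+[u-22,v-22];bb=st[i]+[u-22,v-22,0,0,0]
    print(n,e.round(1),bb.tolist(),at(c,*e,H*.6).round(4))
cv2.imwrite('pics/w1z.png',cv2.resize(np.hstack([I[v-20:v+20,u-20:u+20] for u,v in [(229,96),(170,166),(460,104),(443,169)]])[...,::-1],None,fx=5,fy=5,interpolation=2))
```

```text
L [229.   93.1] [215, 84, 28, 23, 366] [ 0.5595 -0.1159  0.024 ]
a [167.2 171.2] [155, 159, 23, 29, 431] [ 0.4596 -0.0294  0.018 ]
M [463.5 107.5] [453, 94, 22, 33, 369] [ 0.5442 -0.4149  0.0204]
b [450.1 165. ] [436, 147, 27, 32, 389] [ 0.4673 -0.4118  0.018 ]
```

View pics/w1z.png

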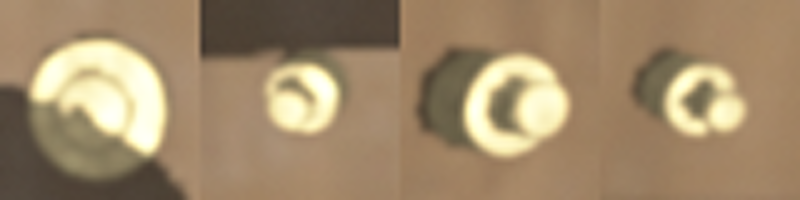

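The zoom gives body-top rings centred at L (228.6,97.6), a (170.6,165.4), M (462.6,105) and b (443,169).

Run:
```python
from h import *
c=np.load('pics/w1_c.npy',allow_pickle=True).item()
for n,p,z in [('L',(228.6,97.6),.026),('a',(170.6,165.4),.02),('M',(462.6,105),.023),('b',(443,169),.02)]: print(n,at(c,*p,z).round(4))
```

```text
L [ 0.5543 -0.1154  0.026 ]
a [ 0.468  -0.0353  0.02  ]
M [ 0.5474 -0.4114  0.023 ]
b [ 0.4622 -0.4015  0.02  ]
```

Call:
move_arm([
  [0,0,0,0.015,-0.01,0.03,80],
  [0,0,0,0.035,-0.02,0.065,80],
  [0,0,0,0.055,-0.03,0.1,80],
  [0,0,0,0.064,-0.036,0.135,80],
  [0,0,0,0.064,-0.036,0.165,80],
  [0,0,0,0.064,-0.036,0.19,80],
  [0,0,0,0.064,-0.036,0.21,80],
  [0,0,0,0.064,-0.036,0.225,80],
  [0,0,0,0.064,-0.036,0.236,80],
  [0,0,0,0.064,-0.036,0.243,80],
  [0,0,0,0.064,-0.036,0.243,80],
  [0,0,0,0.064,-0.036,0.243,200],
  [0,0,0,0.064,-0.036,0.243,200],
  [0,0,0,0.064,-0.036,0.243,200],
  [0,0,0,0.064,-0.036,0.243,200],
  [0,0,0,0.064,-0.036,0.243,200],
  [0,0,0,0.064,-0.036,0.243,200],
  [0,0,0,0.064,-0.036,0.243,200],
], squeeze=40)

```text
time_s: 3.53
tcp_pos: [0.5543, -0.1135, 0.0101]
eef_rot: [-3.142, -0.0, -0.001]
wrist_force: [-0.2, -0.4, -0.8]
finger_gap: 0.0181
grasp_force: 0.0
```

The jaws closed past 33 mm with no force, so the grasp missed. I'll look before moving.

Run:
```python
from h import *
wlook('w2');im=env.camera('scene');np.save('pics/s2.npy',im)
save('s2z',np.hstack([cv2.resize(im[190:310,170:330],None,fx=2.5,fy=2.5,interpolation=2),cv2.resize(np.load('pics/w2.npy'),(400,300))]))
```

```text
3.5333 [ 0.5543 -0.1135  0.0101] [-3.142e+00 -0.000e+00 -1.000e-03] 0.01814852261673864 cam [ 0.639 -0.113  0.191] fwd [-0.328 -0.    -0.945]
```

View pics/s2z.png

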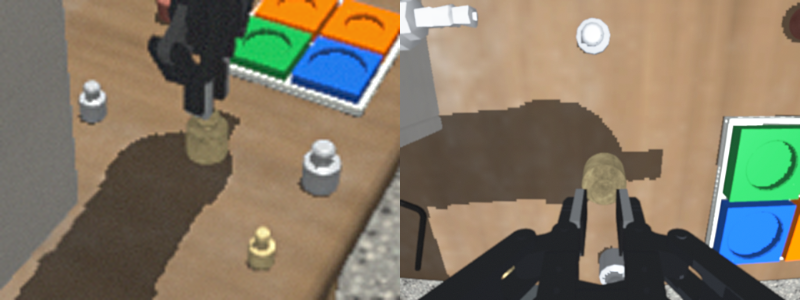

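Run:
```python
from h import *
c=np.load('pics/w2_c.npy',allow_pickle=True).item();s=env.calibration('scene')
print(at(c,260,225,.04),at(c,260,225,.026),proj(c,(.5543,-.1135,.0101)),proj(c,(.5543,-.1135,.029)),proj(c,(.5543,-.1135,.04)))
u,v=170+207/2.5,190+140/2.5;print(u,v,at(s,u,v,.02))
for p in[(.554,-.115,0),(.554,-.115,.04)]:print(proj(s,p))
im=np.load('pics/w2.npy');save('w2z',cv2.resize(im[150:384,160:360],None,fx=2.5,fy=2.5))
```

```text
[ 0.56847986 -0.11414997  0.04      ] [ 0.56193422 -0.11426438  0.026     ] (np.float64(258.54700632536014), np.float64(225.29727764816928)) (np.float64(258.6541717164895), np.float64(239.64456428128116)) (np.float64(258.72656103269657), np.float64(249.3521019451886))
252.8 246.0 [ 0.54884798 -0.10535199  0.02      ]
(np.float64(252.65374403344606), np.float64(249.81805282755437))
(np.float64(252.98205184086632), np.float64(234.35953847475756))
```

View pics/w2z.png

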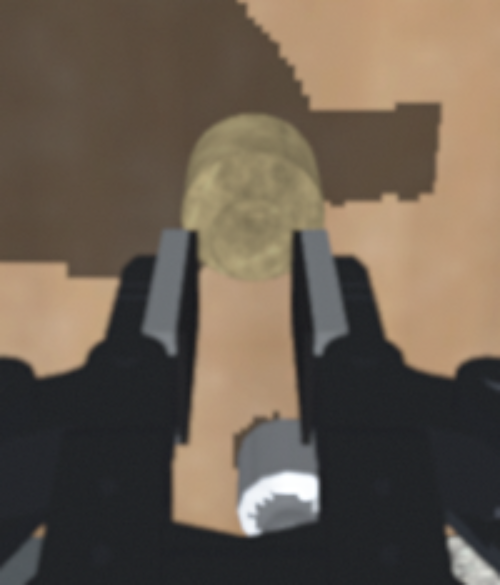

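Run:
```python
from h import *
d=env.calibration('side');s=env.calibration('scene')
print('start tcp side',proj(d,(.2793,.5584,.1918)))
print('now side tcp,grasp+40mm',proj(d,(.5543,-.1135,.0101)),proj(d,(.5543,-.1135,.05)))
im=env.camera('side');a=np.load('pics/side0.npy')
save('side2z',np.hstack([cv2.resize(im[90:210,160:300],None,fx=3,fy=3,interpolation=2),cv2.resize(a[0:90,100:200],(400,360),interpolation=2)]))
print(env.sense())
```

```text
start tcp side (np.float64(149.36709132334246), np.float64(63.666638307781426))
now side tcp,grasp+40mm (np.float64(225.9164527276127), np.float64(184.48423115090574)) (np.float64(225.79194618085126), np.float64(167.19237953516568))
{'time_s': 3.6833, 'q': array([ 8.43705446e-02,  4.82586868e-01, -3.60451061e-01,  1.99484794e-06,
       -7.27710005e-01,  1.48644151e+00]), 'dq': array([ 0.00173694,  0.00190806,  0.00070338, -0.00059251,  0.00014024,
       -0.00040019]), 'effort': array([-3.99533325e-03, -3.86988795e+01,  1.35006505e+01,  2.99909569e+00,
       -3.98507818e-04, -5.39481744e-05]), 'tcp_pos': array([ 0.55428706, -0.11349412,  0.00994286]), 'eef_rot': array([-3.14158990e+00, -2.70515031e-05, -7.59203666e-05]), 'wrist_force': array([ 0.34958046, -0.39758316,  0.03044161]), 'moment': array([ 0.04694286, -0.00467448,  0.02672247]), 'grasp_force': 0.0, 'finger_gap': 0.01809974786427727}
```

View pics/side2z.png

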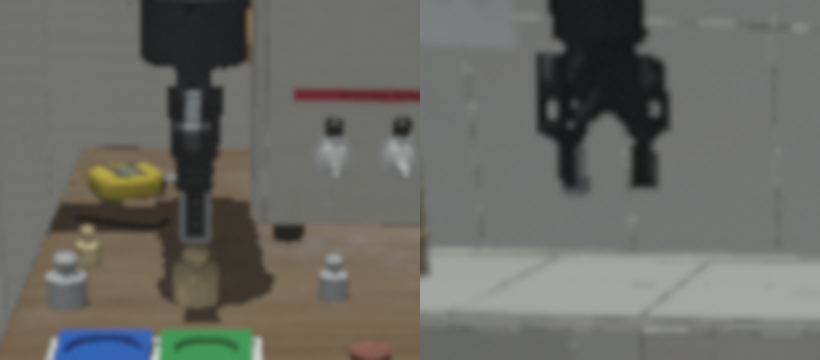

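The finger ends appear about 30 mm above the reported TCP in both the scene and side views. The weight still stands untouched below them. I'll go up, open, and descend about 30 mm lower in guarded steps.

Call:
move_arm([
  [0,0,0,0,0,-0.015,180],
  [0,0,0,0,0,-0.025,80],
  [0,0,0,0,0,-0.025,80],
  [0,0,0,0,0,-0.025,80],
  [0,0,0,0,0,-0.025,80],
  [0,0,0,0,0,-0.015,80],
  [0,0,0,0,0,0.0,80],
  [0,0,0,0,0,0.01,80],
  [0,0,0,0,0,0.018,80],
  [0,0,0,0,0,0.024,80],
  [0,0,0,0,0,0.024,80],
])

```text
time_s: 4.6
tcp_pos: [0.553, -0.1135, -0.016]
eef_rot: [3.141, -0.0, -0.006]
wrist_force: [0.0, 0.0, -0.5]
finger_gap: 0.0587
grasp_force: 0.0
```

Run:
```python
from h import *
im=env.camera('side');wlook('w3')
save('side3z',np.hstack([cv2.resize(im[110:210,175:275],(400,400),interpolation=2),cv2.resize(np.load('pics/w3.npy')[150:350,160:360],(400,400))]))
```

```text
4.65 [ 0.5537 -0.1135 -0.0151] [ 3.141e+00  0.000e+00 -3.000e-03] 0.05853045481546867 cam [ 0.639 -0.113  0.166] fwd [-0.33  -0.    -0.944]
```

View pics/side3z.png

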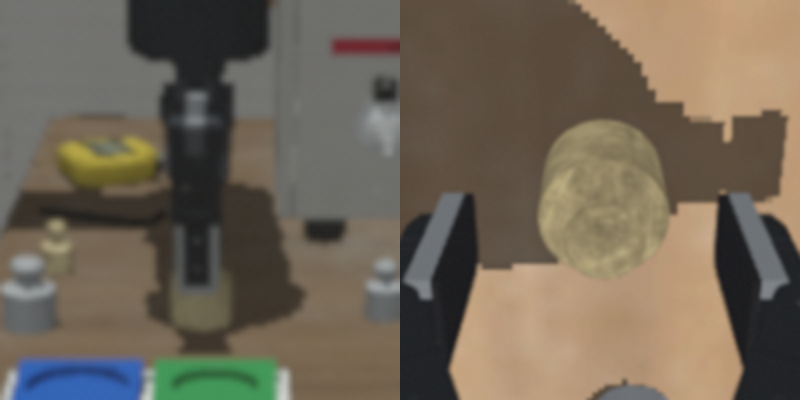

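Call:
move_arm([
  [0,0,0,0,0,0.004,80],
  [0,0,0,0,0,0.008,80],
  [0,0,0,0,0,0.008,110],
  [0,0,0,0,0,0.008,170],
  [0,0,0,0,0,0.008,200],
  [0,0,0,0,0,0.008,200],
  [0,0,0,0,0,0.008,200],
  [0,0,0,0,0,0.008,200],
], squeeze=40)

```text
time_s: 5.37
tcp_pos: [0.5546, -0.1134, -0.0218]
eef_rot: [3.142, 0.0, 0.001]
wrist_force: [-0.4, 0.4, 1.9]
finger_gap: 0.0319
grasp_force: 39.7
```

Call:
move_arm([
  [0,0,0,0,0,-0.01,200],
  [0,0,0,0,0,-0.03,200],
  [0,0,0,-0.004,0.01,-0.05,200],
  [0,0,0,-0.014,0.035,-0.06,200],
  [0,0,0,-0.027,0.065,-0.06,200],
  [0,0,0,-0.04,0.098,-0.06,200],
  [0,0,0,-0.05,0.122,-0.06,200],
  [0,0,0,-0.0545,0.1325,-0.055,200],
  [0,0,0,-0.0545,0.1325,-0.042,200],
  [0,0,0,-0.0545,0.1325,-0.03,200],
  [0,0,0,-0.0545,0.1325,-0.022,200],
  [0,0,0,-0.0545,0.1325,-0.017,200],
  [0,0,0,-0.0545,0.1325,-0.014,200],
  [0,0,0,-0.0545,0.1325,-0.012,200],
  [0,0,0,-0.0545,0.1325,-0.012,200],
])

```text
time_s: 6.62
tcp_pos: [0.5, -0.2456, -0.0102]
eef_rot: [-3.142, -0.001, 0.0]
wrist_force: [-0.3, 0.2, -1.5]
finger_gap: 0.0321
grasp_force: 39.9
```

Run:
```python
from h import *
c,im=wlook('w4');s=env.sense();print(s['wrist_force'],s['finger_gap'],s['grasp_force'])
side=env.camera('side')
save('w4z',np.hstack([cv2.resize(im[100:340,140:380],(400,400)),cv2.resize(side[150:250,150:250],(400,400),interpolation=2)]))
```

```text
6.6167 [ 0.5    -0.2456 -0.0102] [-3.142e+00 -1.000e-03  0.000e+00] 0.03208971826041018 cam [ 0.585 -0.245  0.171] fwd [-0.328 -0.    -0.945]
[ 0.41698698 -0.46338789 -1.45135514] 0.03181191039380135 39.86430466175079
```

View pics/w4z.png

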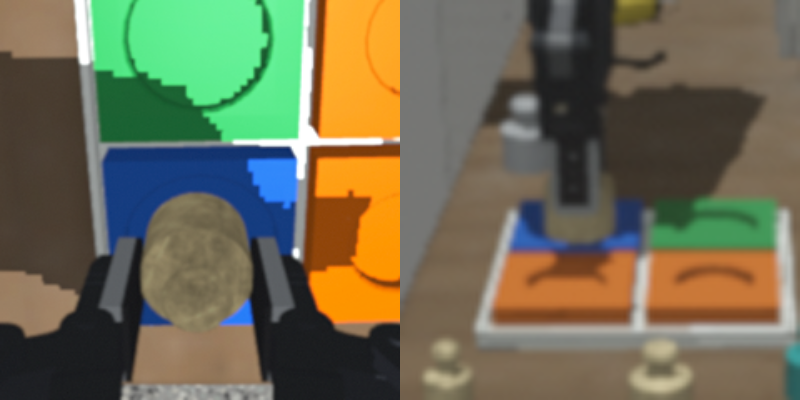

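The weight sits centred in the blue socket just above its floor. I'll lower it 1 mm, release with a partial opening, and go to small_a.

Call:
move_arm([
  [0,0,0,0,0,0.001,200],
  [0,0,0,0,0,0.001,200],
  [0,0,0,0,0,0.001,150],
  [0,0,0,0,0,0.001,90],
  [0,0,0,0,0,0.001,90],
  [0,0,0,0,0,0.001,90],
  [0,0,0,0,0,0.001,90],
  [0,0,0,0,0,-0.01,90],
  [0,0,0,0,0,-0.03,90],
  [0,0,0,0,0,-0.055,90],
  [0,0,0,-0.002,-0.02,-0.075,90],
  [0,0,0,-0.01,-0.055,-0.08,90],
  [0,0,0,-0.016,-0.095,-0.08,90],
  [0,0,0,-0.022,-0.135,-0.08,90],
  [0,0,0,-0.028,-0.17,-0.07,90],
  [0,0,0,-0.033,-0.195,-0.05,90],
  [0,0,0,-0.033,-0.21,-0.03,90],
  [0,0,0,-0.033,-0.21,-0.03,90],
  [0,0,0,-0.033,-0.21,-0.03,90],
])

```text
time_s: 8.3
tcp_pos: [0.4666, -0.0354, 0.02]
eef_rot: [3.141, 0.004, -0.002]
wrist_force: [0.3, 0.8, 0.7]
finger_gap: 0.055
grasp_force: 0.0
```

Run:
```python
from h import *
c,im=wlook('w5');print(proj(c,(.467,-.0355,.02)),proj(c,(.467,-.0355,.028)))
save('w5z',np.hstack([cv2.resize(im[120:360,140:380],(400,400)),cv2.resize(env.camera('side')[150:250,140:240],(400,400),interpolation=2)]))
```

```text
8.3 [ 0.4666 -0.0354  0.02  ] [ 3.141e+00  4.000e-03 -2.000e-03] 0.05496612658912809 cam [ 0.552 -0.035  0.201] fwd [-0.329 -0.001 -0.944]
(np.float64(258.6550790799872), np.float64(224.52920483907593)) (np.float64(258.7104518892429), np.float64(230.2729363701159))
```

View pics/w5z.png

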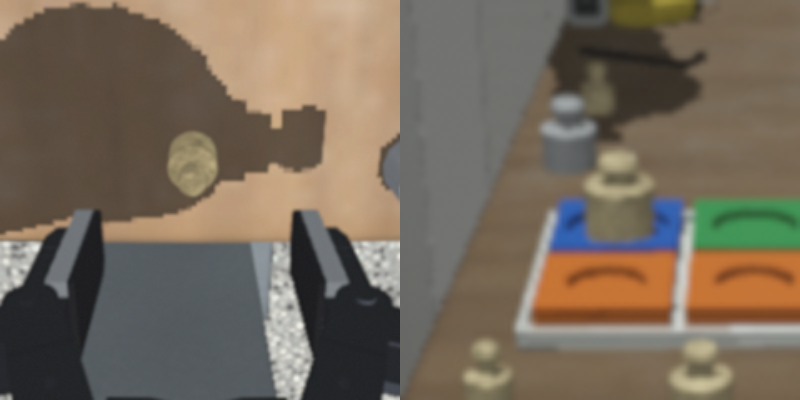

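Large is upright in blue. Small_a is at (255,218) in the wrist picture, 3–4 mm ahead of the estimate in x. I'll correct and grasp.

Call:
move_arm([
  [0,0,0,0.003,-0.001,0.01,90],
  [0,0,0,0.003,-0.001,0.025,90],
  [0,0,0,0.003,-0.001,0.036,90],
  [0,0,0,0.003,-0.001,0.042,90],
  [0,0,0,0.003,-0.001,0.042,90],
  [0,0,0,0.003,-0.001,0.042,140],
  [0,0,0,0.003,-0.001,0.042,200],
  [0,0,0,0.003,-0.001,0.042,230],
  [0,0,0,0.003,-0.001,0.042,230],
  [0,0,0,0.003,-0.001,0.042,230],
  [0,0,0,0.003,-0.001,0.042,230],
  [0,0,0,0.003,-0.001,0.042,230],
], squeeze=30)

```text
time_s: 9.4
tcp_pos: [0.4704, -0.0349, -0.0214]
eef_rot: [-3.142, -0.001, -0.002]
wrist_force: [-0.9, -0.5, 5.5]
finger_gap: 0.0172
grasp_force: 29.5
```

Call:
move_arm([
  [0,0,0,0,0,-0.01,230],
  [0,0,0,0,0,-0.03,230],
  [0,0,0,0,0.01,-0.055,230],
  [0,0,0,0.01,0.035,-0.08,230],
  [0,0,0,0.022,0.065,-0.09,230],
  [0,0,0,0.034,0.1,-0.09,230],
  [0,0,0,0.046,0.135,-0.09,230],
  [0,0,0,0.058,0.17,-0.09,230],
  [0,0,0,0.07,0.205,-0.09,230],
  [0,0,0,0.082,0.238,-0.09,230],
  [0,0,0,0.092,0.264,-0.085,230],
  [0,0,0,0.0956,0.276,-0.07,230],
  [0,0,0,0.0956,0.276,-0.05,230],
  [0,0,0,0.0956,0.276,-0.034,230],
  [0,0,0,0.0956,0.276,-0.024,230],
  [0,0,0,0.0956,0.276,-0.018,230],
  [0,0,0,0.0956,0.276,-0.014,230],
  [0,0,0,0.0956,0.276,-0.0125,230],
  [0,0,0,0.0956,0.276,-0.0125,230],
])

```text
time_s: 10.98
tcp_pos: [0.5659, -0.3107, -0.0092]
eef_rot: [3.141, 0.001, 0.001]
wrist_force: [-0.3, 1.5, 0.2]
finger_gap: 0.0175
grasp_force: 29.4
```

Run:
```python
from h import *
c,im=wlook('w6');s=env.sense();print(s['wrist_force'],s['finger_gap'],s['grasp_force'])
side=env.camera('side')
save('w6z',np.hstack([cv2.resize(im[100:340,140:380],(400,400)),cv2.resize(side[160:260,160:260],(400,400),interpolation=2)]))
```

```text
10.9833 [ 0.5659 -0.3107 -0.0092] [3.141e+00 1.000e-03 1.000e-03] 0.01753028747302504 cam [ 0.651 -0.31   0.172] fwd [-0.327 -0.001 -0.945]
[ 0.25406422  0.22434625 -0.42677693] 0.017038587631522807 29.380196034908295
```

View pics/w6z.png

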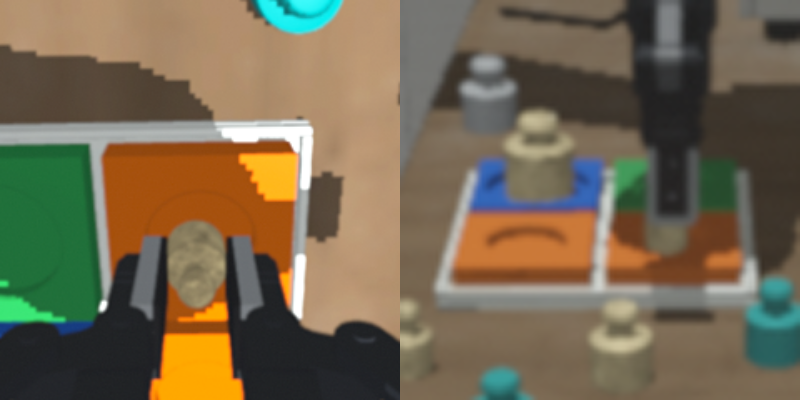

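Small_a is over the orange socket floor, within about 2.5 mm of centre. I'll release it and hover over the medium.

Call:
move_arm([
  [0,0,0,0,0,0.0012,230],
  [0,0,0,0,0,0.0012,230],
  [0,0,0,0,0,0.0012,180],
  [0,0,0,0,0,0.0012,130],
  [0,0,0,0,0,0.0012,130],
  [0,0,0,0,0,0.0012,130],
  [0,0,0,0,0,0.0012,130],
  [0,0,0,0,0,-0.01,130],
  [0,0,0,0,0,-0.03,130],
  [0,0,0,0,0,-0.055,130],
  [0,0,0,-0.003,0.015,-0.06,90],
  [0,0,0,-0.01,0.05,-0.06,90],
  [0,0,0,-0.016,0.085,-0.055,90],
  [0,0,0,-0.019,0.102,-0.04,90],
  [0,0,0,-0.019,0.102,-0.03,90],
  [0,0,0,-0.019,0.102,-0.03,90],
])

```text
time_s: 12.42
tcp_pos: [0.544, -0.4131, 0.0178]
eef_rot: [-3.139, 0.004, 0.007]
wrist_force: [-0.9, 1.9, -1.9]
finger_gap: 0.0551
grasp_force: 0.0
```

```bash
cat >> h.py <<'E'
def brass(c,im,u0,v0,H,w=45):
    # outline of upright cylinder (body to ~.65H, knob on top): fit x,y by matching the mask's bounding box
    P=im.astype(int);h=cv2.cvtColor(im,cv2.COLOR_RGB2HSV)
    m=((h[...,0]>20)&(h[...,0]<36)&(h[...,1]>60)).astype(np.uint8)
    m=cv2.morphologyEx(m,cv2.MORPH_OPEN,np.ones((3,3)))
    k,l,st,ce=cv2.connectedComponentsWithStats(m)
    for i in range(1,k):
        if st[i,4]>150 and np.hypot(*(ce[i]-[u0,v0]))<60: print(st[i].tolist(),ce[i].round(1),at(c,*ce[i],H*.5).round(4))
E
python3 - <<'E'
from h import *
c,im=wlook('w7');print(proj(c,(.547,-.4125,.017)));brass(c,im,*proj(c,(.547,-.4125,.017)),.034)
E
```

```text
12.4167 [ 0.544  -0.4131  0.0178] [-3.139  0.004  0.007] 0.05507106484128642 cam [ 0.63  -0.413  0.199] fwd [-0.332  0.004 -0.943]
(np.float64(257.65635860689497), np.float64(220.28800312579048))
[238, 192, 40, 48, 1539] [257.6 215.4] [ 0.5502 -0.4124  0.017 ]
```

Call:
move_arm([
  [0,0,0,0.002,0,0.01,90],
  [0,0,0,0.002,0,0.025,90],
  [0,0,0,0.002,0,0.036,90],
  [0,0,0,0.002,0,0.041,90],
  [0,0,0,0.002,0,0.041,90],
  [0,0,0,0.002,0,0.041,140],
  [0,0,0,0.002,0,0.041,190],
  [0,0,0,0.002,0,0.041,215],
  [0,0,0,0.002,0,0.041,215],
  [0,0,0,0.002,0,0.041,215],
  [0,0,0,0.002,0,0.041,215],
  [0,0,0,0.002,0,0.041,215],
], squeeze=35)

```text
time_s: 13.47
tcp_pos: [0.5492, -0.4133, -0.0195]
eef_rot: [3.141, 0.001, 0.003]
wrist_force: [1.0, 0.6, 4.8]
finger_gap: 0.0236
grasp_force: 34.7
```

Call:
move_arm([
  [0,0,0,0,0,-0.01,215],
  [0,0,0,0,0,-0.03,215],
  [0,0,0,0,0,-0.055,215],
  [0,0,0,0.002,-0.015,-0.075,215],
  [0,0,0,0.005,-0.045,-0.08,215],
  [0,0,0,0.008,-0.08,-0.08,215],
  [0,0,0,0.012,-0.115,-0.08,215],
  [0,0,0,0.015,-0.147,-0.08,215],
  [0,0,0,0.0168,-0.1678,-0.075,215],
  [0,0,0,0.0168,-0.1678,-0.055,215],
  [0,0,0,0.0168,-0.1678,-0.036,215],
  [0,0,0,0.0168,-0.1678,-0.025,215],
  [0,0,0,0.0168,-0.1678,-0.018,215],
  [0,0,0,0.0168,-0.1678,-0.014,215],
  [0,0,0,0.0168,-0.1678,-0.0125,215],
  [0,0,0,0.0168,-0.1678,-0.0125,215],
  [0,0,0,0.0168,-0.1678,-0.0125,215],
])

```text
time_s: 14.88
tcp_pos: [0.5658, -0.2456, -0.0073]
eef_rot: [3.141, -0.0, 0.002]
wrist_force: [-0.1, -0.1, -1.0]
finger_gap: 0.0234
grasp_force: 34.5
```

Call:
move_arm([
  [0,0,0,0,0,0.0012,215],
  [0,0,0,0,0,0.0012,215],
  [0,0,0,0,0,0.0012,170],
  [0,0,0,0,0,0.0012,115],
  [0,0,0,0,0,0.0012,115],
  [0,0,0,0,0,0.0012,115],
  [0,0,0,0,0,0.0012,115],
  [0,0,0,0,0,-0.01,115],
  [0,0,0,0,0,-0.03,115],
  [0,0,0,0,0,-0.055,115],
  [0,0,0,-0.01,0.015,-0.08,90],
  [0,0,0,-0.03,0.045,-0.085,90],
  [0,0,0,-0.05,0.075,-0.085,90],
  [0,0,0,-0.07,0.105,-0.08,90],
  [0,0,0,-0.09,0.135,-0.065,90],
  [0,0,0,-0.104,0.157,-0.045,90],
  [0,0,0,-0.104,0.157,-0.03,90],
  [0,0,0,-0.104,0.157,-0.03,90],
  [0,0,0,-0.104,0.157,-0.03,90],
])

```text
time_s: 16.47
tcp_pos: [0.4609, -0.4023, 0.0221]
eef_rot: [-3.141, 0.0, 0.002]
wrist_force: [0.7, 0.8, -0.3]
finger_gap: 0.055
grasp_force: 0.0
```

Run:
```python
from h import *
c,im=wlook('w8');p=proj(c,(.462,-.4025,.015));print(p);brass(c,im,*p,.03)
```

```text
16.4667 [ 0.4609 -0.4023  0.0221] [-3.141e+00  0.000e+00  2.000e-03] 0.05500784762732746 cam [ 0.546 -0.402  0.203] fwd [-0.329  0.    -0.944]
(np.float64(258.7948717190777), np.float64(218.8761171912551))
[246, 198, 30, 37, 860] [260.4 215.3] [ 0.4644 -0.4035  0.015 ]
```

Call:
move_arm([
  [0,0,0,0.002,0.001,0.01,90],
  [0,0,0,0.002,0.001,0.025,90],
  [0,0,0,0.002,0.001,0.037,90],
  [0,0,0,0.002,0.001,0.043,90],
  [0,0,0,0.002,0.001,0.043,90],
  [0,0,0,0.002,0.001,0.043,140],
  [0,0,0,0.002,0.001,0.043,200],
  [0,0,0,0.002,0.001,0.043,230],
  [0,0,0,0.002,0.001,0.043,230],
  [0,0,0,0.002,0.001,0.043,230],
  [0,0,0,0.002,0.001,0.043,230],
  [0,0,0,0.002,0.001,0.043,230],
], squeeze=30)

```text
time_s: 17.52
tcp_pos: [0.4638, -0.4035, -0.0203]
eef_rot: [3.141, 0.001, 0.002]
wrist_force: [-0.3, 0.3, 2.8]
finger_gap: 0.0175
grasp_force: 29.4
```

Call:
move_arm([
  [0,0,0,0,0,-0.01,230],
  [0,0,0,0,0,-0.03,230],
  [0,0,0,0.004,-0.01,-0.045,230],
  [0,0,0,0.015,-0.035,-0.055,230],
  [0,0,0,0.027,-0.065,-0.055,230],
  [0,0,0,0.036,-0.085,-0.055,230],
  [0,0,0,0.038,-0.0925,-0.048,230],
  [0,0,0,0.038,-0.0925,-0.035,230],
  [0,0,0,0.038,-0.0925,-0.025,230],
  [0,0,0,0.038,-0.0925,-0.018,230],
  [0,0,0,0.038,-0.0925,-0.014,230],
  [0,0,0,0.038,-0.0925,-0.0125,230],
  [0,0,0,0.038,-0.0925,-0.0125,230],
  [0,0,0,0.038,-0.0925,-0.0125,230],
])

```text
time_s: 18.68
tcp_pos: [0.5014, -0.3111, -0.0084]
eef_rot: [3.141, -0.001, 0.001]
wrist_force: [-0.2, -0.1, 0.4]
finger_gap: 0.0173
grasp_force: 29.3
```

Call:
move_arm([
  [0,0,0,0,0,0.0012,230],
  [0,0,0,0,0,0.0012,230],
  [0,0,0,0,0,0.0012,180],
  [0,0,0,0,0,0.0012,130],
  [0,0,0,0,0,0.0012,130],
  [0,0,0,0,0,0.0012,130],
  [0,0,0,0,0,0.0012,130],
  [0,0,0,0,0,-0.01,130],
  [0,0,0,0,0,-0.03,130],
  [0,0,0,0,0,-0.055,130],
  [0,0,0,0,0,-0.09,130],
  [0,0,0,0,0,-0.125,130],
  [0,0,0,0,0,-0.16,130],
  [0,0,0,-0.01,-0.02,-0.19,130],
  [0,0,0,-0.03,-0.04,-0.22,130],
  [0,0,0,-0.03,-0.04,-0.22,130],
  [0,0,0,-0.03,-0.04,-0.22,130],
])

```text
time_s: 20.1
tcp_pos: [0.4716, -0.2702, 0.2152]
eef_rot: [3.14, 0.002, 0.01]
wrist_force: [0.5, 0.0, -0.6]
finger_gap: 0.0416
grasp_force: 0.0
```

Run:
```python
from h import *
c,im=wlook('w9')
s=env.camera('side');u,v=map(int,proj(c,(.533,-.278,.02)));print(u,v)
save('w9z',np.hstack([cv2.resize(im[max(0,v-75):max(0,v-75)+150,u-75:u+75],(400,400),interpolation=2),cv2.resize(s[160:260,160:260],(400,400),interpolation=2)]))
```

```text
20.1 [ 0.4716 -0.2702  0.2152] [3.14e+00 2.00e-03 1.00e-02] 0.04162038764924182 cam [ 0.555 -0.269  0.397] fwd [-0.322 -0.002 -0.947]
264 102
```

View pics/w9z.png

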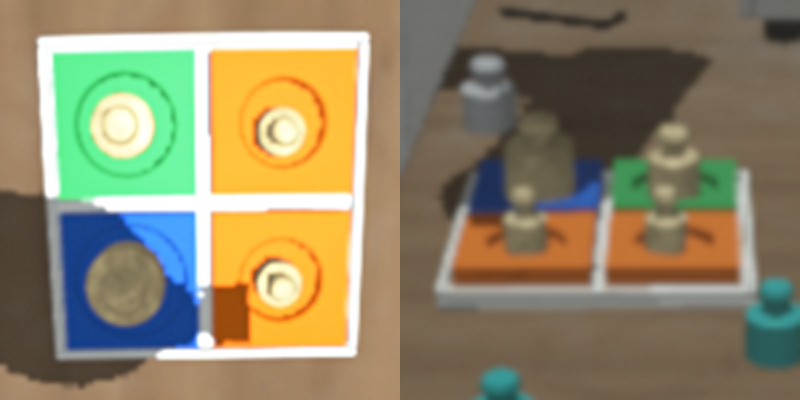

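All four brass weights stand upright inside their own sockets, and the visible steel weight is still in its place. I'm handing the job in.

```bash
python3 -c "
from rig import env
print(env.close_job())"
```

```text
the job is handed in; nothing more can be done
None
```

I set all four brass weights upright in their matching sockets without touching the steel weights, and handed the job in at about 20 s; no verdict came back.

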